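Lock the ballot box by the key hidden in its rim

ROBOT

A 6-joint arm with a two-finger parallel gripper is mounted at the origin on the work surface. World frame = base frame: x ahead of the robot, y to its left, z up, the work surface at z = 0. Lengths are in mm, angles in rad, forces in N, time in s.
With the tool pointing down it reaches from about 325 to 900 mm from the base axis. Payload 6.1 kg.
Tool frame: the origin (TCP) lies midway between the tips of the shut fingers; the grasp point (between the pads) lies 19 mm behind it; x points along the fingers, z is the direction in which the jaws open and shut, and the axes are right-handed (so a half turn about x gives the same grasp; the last joint's range is limited). The gripper opens to 85 mm and grips with 20 to 120 N. Pads are 22 mm wide; open, the fingers measure 114 mm over their backs; the gripper's body (76 mm by 85 mm) begins 54 mm behind the grasp point. The pads swing forward as they close: fully open they stand 13 mm farther back than shut.
Start: joints at [-1.442, 0.22, 1.526, -0, 1.395, -0.126], TCP at [157.526, -604.815, 231.3] pointing down, gripper open.
Joint ranges: [-2.98, 2.98], [-0.91, 2.08], [0.09, 2.57], [-1.24, 4.39], [0.2, 2.65], [-2.68, 2.68]. Speed limits (rad/s): [2.57, 2.57, 3.01, 3.14, 3.14, 3.14].

INTERFACE

Orientations are given as a rotation vector (axis times angle).
In Python, from workcell import ctrl gives the robot as it stands. The module is installed in compiled form; this text tells all that it offers.
- The arm moves only by the tool arm_command, never from a script. Its argument "motion" is a list of rows, each an object with "offset": the shift along the tool's x, y, z normalised to -1 to 1, where 1 is 0.2 m, a list of three; "turn": the turn, a rotation vector about the tool's x, y, z normalised to -1 to 1, where 1 is 180 degrees, a list of three. A call has 1 to 12 rows; each row shifts and turns the pose as measured when the row begins, along the tool's axes as they then stand; what a row does not reach is not made up. A row lasts 1/10 s, in which the tool goes at most 50 mm and 8.59 degrees, less where a joint would pass 70% of its speed; a pose out of reach is approached as far as the arm can. A call with a number of a shift or a turn outside -1 to 1 is refused whole. A call with a gripper value outside its range is refused whole. "jaw" is the opening, from -1 (shut) to 1 (fully open), set as the call begins (left out, the last holds). The fingers move at their own pace and stop on an object; "grip_force" is the grip in N (left out, the last holds). Time passes only in rows, so rows that do not move let the fingers close. It gives the time, the measured TCP pose, the force and the opening at its end, in the units of the state.
- ctrl.get_state(): the state, without advancing time (a new reading comes with each control period).
- ctrl.grab_frame(name): name is "scene" or "top"; returns a dict with "color" (400x640x3 uint8, red, green, blue), "fx", "fy", "cx", "cy" (pixels), "distortion" ([k1, k2, p1, p2, k3] as OpenCV has them; the pictures are not rectified), "rvec" (rotation vector, rad) and "tvec" (3), from world to camera coordinates, as OpenCV has them. Camera axes: x right, y down, z forward; pixel columns grow to the right and rows downward; lengths in mm; the calibration is good to about 2 mm. A picture is of the moment at which its call begins. There is no depth.
- ctrl.finish_job(): hands the job in, once; it reports no verdict.
The state is a dict: "time": time; "joint_positions": joint angles; "qvel": joint speeds; "tau": joint torques, N m; "tool_pos": TCP position; "orientation": TCP orientation; "ft_force": force on the tool from outside, world axes, zero at the start; "moment": the same for the moment, N m; "grip_width": finger opening in mm.
Only numpy, scipy, OpenCV 4.12 (cv2) and the standard library are available. Lean on these libraries where they do the work, as an engineer would, in place of code of your own. Each camera call takes 0.05 s, during which the arm holds its last target. There are 200 camera calls.

TASK

The poll has closed: lock the clear ballot box. Touch the blue end cap of its near rim with a fingertip, sweep lightly from there along the grey rim until you feel the hidden notch, then press the key inside it fully down, where it stays by itself. Nothing is to be picked up, and the things standing on and around the box must stay as they are.

Things in the scene. Friction and masses are not known exactly. Their poses are not given: they have to be found in the camera images.
- ballot_box: Fixed clear ballot box with an aluminium frame, 240 mm deep (its x), 360 mm wide (its y). Origin: centre of its underside; z up; its -x side faces the robot. The raised near rim runs along its y at x = -106 mm, top at z = 240 mm. Behind the rim the clear lid lies at z = 212 mm, with the ballot slot in it; the box's other rims are at 228 mm.
- near_rim (a point): Middle of the near rim's flat top, box axes. The rim is rigid, 28 mm wide (x), 340 mm long (y -170 to +170 mm), parts in order from -y: blue cap, plain part, the part with the notch somewhere in y = -60 to +140 mm, plain end. The notch: a gap 40 mm long (y), cut right across the rim, straight ends; its floor, 8 mm below the rim's top, is the grey push key.
- blue_cap: Blue end cap of the near rim, 28 x 40 x 20 mm, fixed to the box at its -y end; origin at the centre of its underside, its flat top 20 mm above the origin, flush with the rim's top; same axes as the box.
- plain_rim: The plain grey part of the rim next to the blue cap, 70 mm long (its y), 28 mm wide, 20 mm high; origin at the centre of its underside, top 20 mm above; same axes as the box. No notch in it; the notch lies farther on towards +y.
- lock_key (a joint): Travel of the push key in the notch, m: 0 as found (its top 8 mm below the rim's top), 0.007 fully pressed down (15 mm below), at a hard stop. A grey 27 x 39 mm block that fills the notch's floor, moves straight down with about 4.5 N and stays where it is left. As it sinks, a red shutter closes the ballot slot.
- stamp: Bystander: wooden hand stamp, 34 mm across, 50 mm tall, standing on the lid; origin at the centre of its underside.
- padlock: Bystander: brass padlock, 36 x 40 x 16 mm plus shackle, lying on the lid; origin at the underside of its case.
- bottle: Bystander: clear water bottle, 64 mm across, 190 mm tall, on the table; origin at the centre of its underside.
- mug: Bystander: white mug, 80 mm across, 90 mm tall, on the table; origin at the centre of its underside.
- bell: Bystander: steel call bell, 80 mm across, 47 mm tall, on the table; origin at the centre of its underside.
- stapler: Bystander: blue stapler, 140 mm long (its x), 50 mm tall, on the table; origin at the centre of its underside.
- tape: Bystander: amber roll of tape, 80 mm across, 22 mm high, flat on the table; origin at the centre of its underside.

How it is judged (in metres and radians):
On the way, in this order (a step that is already met when the one before it is completed fails the run):
1. a finger touches the blue end cap, the key not yet pressed (contact force between the fingers and blue_cap above 0.3 N and value of joint lock_key below 0.002 m), for 0.05 s.
2. the finger, off the blue cap, runs on the plain part of the rim next to it, the key not yet pressed (contact force between the fingers and plain_rim above 0.3 N and contact force between the fingers and blue_cap below 0.1 N and value of joint lock_key below 0.002 m), for 0.05 s.
3. the key in the notch is pressed down by the fingers (value of joint lock_key above 0.0055 m and contact force between the fingers and anything else above 0.3 N), for 0.05 s.
At the end, for the whole second after the job is handed in: the key stays at least 5.5 mm of its 7 mm down; every bystander upright and within 30 mm of where it stood (value of joint lock_key above 0.0055 m and distance of each of stamp, padlock, bottle, mug, bell, stapler, tape from where it was at the start of the episode below 0.03 m and angle between each of stamp, padlock, bottle, mug, bell, stapler, tape's own z axis and vertical below 0.3 rad); the robot touches nothing.
It fails at once if a bystander is lifted, carried, knocked over or pushed more than 30 mm (distance of any of stamp, padlock, bottle, mug, bell, stapler, tape from where it was at the start of the episode above 0.03 m or angle between any of stamp, padlock, bottle, mug, bell, stapler, tape's own z axis and vertical above 0.5 rad).
It fails at once if the fingers press on the box or its plain rim with more than 45 N (contact force between the fingers and ballot_box above 45 N).
It also fails if it takes over 72 s, if anything falls off the work surface, if the arm or the gripper's body presses on something with over 40 N, if the wrist force passes 120 N, or if a joint passes its speed limit or range.

## Working session

There is one attempt and no reset: what is moved stays moved. The work goes in short steps, Python scripts to look and compute and a tool call to move; the robot and the scene stay as the last step left them, time stands still between calls to the robot, and variables do not carry over. Pictures are saved under pics/ and viewed, on a budget of 10 in all, crops included, one or two more only if the job needs it, and the job is handed in when it is done.

Besides the shell and the picture viewer there is one more tool, called after "Call:" as a command line: name --argument value ..., lists and objects as JSON in quotes. arm_command: Moves the arm, as the interface text tells. Scaled input: -1 to 1 covers 0.2 m each way for a shift and 180 degrees each way for a turn. Its arguments: {"type":"object","properties":{"motion":{"type":"array"},"jaw":{"type":"number"},"grip_force":{"type":"number"}},"required":["motion"]}

```bash
mkdir -p pics; python3 - <<'E'
from workcell import ctrl
import cv2,pickle
s=ctrl.get_state();print({k:s[k] for k in('time','tool_pos','orientation','ft_force','grip_width')})
for n in('scene','top'):
    f=ctrl.grab_frame(n);pickle.dump(f,open(n+'.pkl','wb'))
    print(n,{k:f[k] for k in f if k!='color'})
    cv2.imwrite(f'pics/{n}0.png',f['color'][:,:,::-1])
E
```

```text
{'time': 0.0, 'tool_pos': array([ 157.45377637, -604.21042142,  230.18190577]), 'orientation': array([ 1.02081925,  1.32046108, -1.01852309]), 'ft_force': array([-0.01701636,  0.13702032,  0.93568439]), 'grip_width': 85.60607301193726}
scene {'fx': 486.2988174688805, 'fy': 486.2988174688805, 'cx': 320.88276497024486, 'cy': 199.60985863042634, 'distortion': array([-0.08101071,  0.        ,  0.        ,  0.        ,  0.        ]), 'rvec': array([ 2.40338263,  1.02965769, -0.29901278]), 'tvec': array([-341.3219465 , -264.49716612, 1637.41583783])}
top {'fx': 417.16431193282006, 'fy': 417.16431193282006, 'cx': 321.8879931544726, 'cy': 195.3565865146475, 'distortion': array([-0.04710568,  0.        ,  0.        ,  0.        ,  0.        ]), 'rvec': array([ 2.11001333, -2.10840467,  0.1779331 ]), 'tvec': array([  -2.67400383,  562.18597396, 1290.58593451])}
```

View pics/scene0.png

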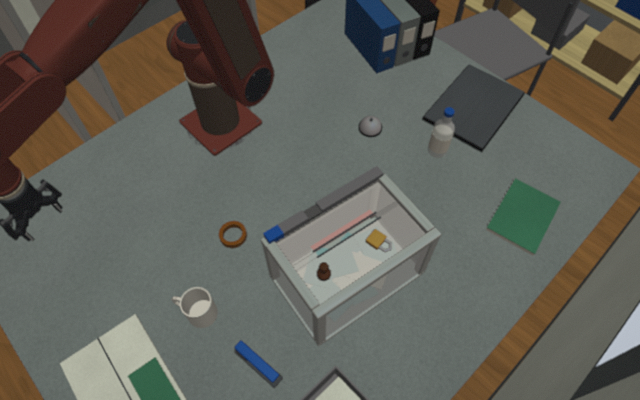

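View pics/top0.png

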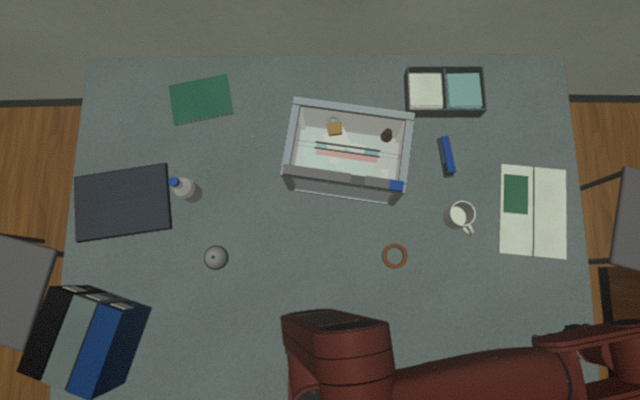

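The scene view has the blue cap at about (273,233), with the rim running up-right to about (380,175). In the top view the cap is at about (397,185) and the rim runs left to about (287,170). Next I'll measure these and zoom in.

```bash
cat > h.py <<'E'
import numpy as np,cv2,pickle
def ray(f,uv):
    K=np.array([[f['fx'],0,f['cx']],[0,f['fy'],f['cy']],[0,0,1]])
    n=cv2.undistortPoints(np.array([[uv]],float),K,f['distortion'])[0,0]
    R=cv2.Rodrigues(f['rvec'])[0];o=-R.T@f['tvec'];return o,R.T@np.array([*n,1])
def onz(f,uv,z):
    o,d=ray(f,uv);return o+d*(z-o[2])/d[2]
def tri(f,a,g,b):
    o,d=ray(f,a);p,e=ray(g,b);s,t=np.linalg.lstsq(np.c_[d,-e],p-o,rcond=None)[0]
    return (o+s*d+p+t*e)/2,np.linalg.norm(o+s*d-p-t*e)
E
python3 - <<'E'
from h import *
S=pickle.load(open('scene.pkl','rb'));T=pickle.load(open('top.pkl','rb'))
a=cv2.resize(S['color'][160:260,255:395],(0,0),fx=5,fy=5,interpolation=cv2.INTER_CUBIC)[:,:,::-1]
b=cv2.resize(T['color'][150:215,275:415],(0,0),fx=5,fy=5,interpolation=cv2.INTER_CUBIC)[:,:,::-1]
cv2.imwrite('pics/z.png',cv2.resize(np.vstack([a[:325,:],b])[:600],(700,600)) if 0 else np.vstack([a,b])[:825])
cv2.imwrite('pics/za.png',a);cv2.imwrite('pics/zb.png',b)
for n,f,(x,y,w,h) in(('S',S,(255,215,40,40)),('T',T,(380,170,40,30))):
    c=f['color'][y:y+h,x:x+w].astype(int)
    m=((c[...,2]>c[...,0]+50)).astype(np.uint8)
    print(n,m.sum()); ct=max(cv2.findContours(m,0,2)[0],key=cv2.contourArea); print(cv2.minAreaRect(ct),(ct[:,0]+[x,y]).tolist())
E
```

```text
S 206
((18.528303146362305, 18.650943756103516), (12.723843574523926, 17.386016845703125), 60.945396423339844) [[276, 225], [274, 227], [273, 227], [272, 228], [271, 228], [270, 229], [269, 229], [268, 230], [267, 230], [265, 232], [264, 232], [264, 234], [265, 235], [265, 236], [266, 237], [266, 238], [269, 241], [270, 241], [271, 240], [273, 240], [274, 239], [277, 239], [279, 237], [280, 237], [281, 236], [282, 236], [282, 231], [279, 228], [279, 227], [277, 225]]
T 134
((16.108108520507812, 14.851350784301758), (13.645115852355957, 9.535140991210938), 9.462322235107422) [[390, 180], [390, 185], [389, 186], [389, 188], [391, 188], [392, 189], [397, 189], [398, 190], [402, 190], [402, 186], [403, 185], [403, 182], [402, 181], [397, 181], [396, 180]]
```

View pics/za.png

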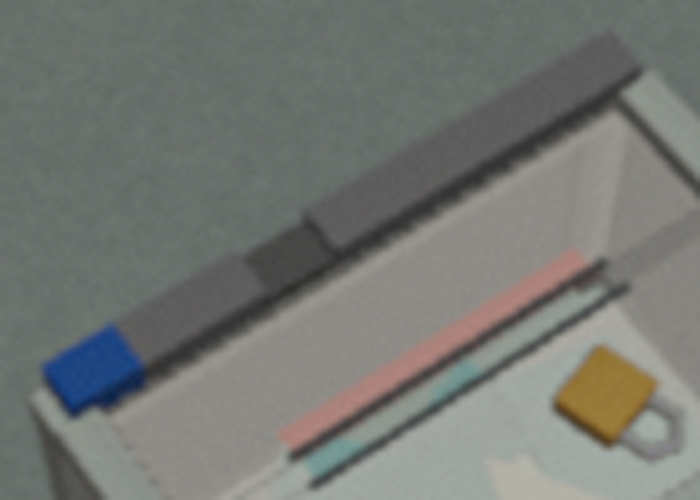

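View pics/zb.png

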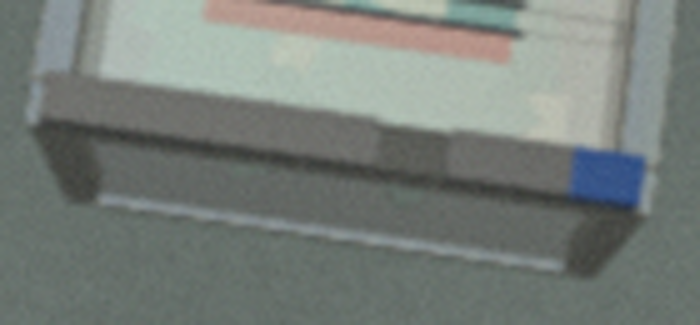

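The zooms show the notch as a darker patch: scene crop about (243,258)–(303,215), top crop x of about 378–448. The cap corners and the far end of the rim are clear too. Next I'll cast rays onto z=240.

```bash
python3 - <<'E'
from h import *
S=pickle.load(open('scene.pkl','rb'));T=pickle.load(open('top.pkl','rb'))
A=dict(cap_o=(45,372),cap_e_o=(113,325),cap_e_i=(143,365),n1o=(243,260),n2o=(303,215),n2i=(330,247),far_o=(607,33),far_i=(640,68))
B=dict(cap_o=(640,202),cap_i=(643,155),cap_e_i=(572,148),cap_e_o=(570,195),n1i=(448,132),n2i=(378,121),far_i=(48,75),far_o=(40,120))
for n,f,D,o in(('S',S,A,(255,160)),('T',T,B,(275,150))):
    for k,(x,y) in D.items(): print(n,k,onz(f,((x+.5)/5-.5+o[0],(y+.5)/5-.5+o[1]),240).round(1)[:2])
R=cv2.Rodrigues(np.array([ 1.02081925,  1.32046108, -1.01852309]))[0];print(R.round(3))
E
```

```text
S cap_o [ 546.6 -233.1]
S cap_e_o [ 549.6 -193.5]
S cap_e_i [ 575.6 -197.3]
S n1o [ 565.8 -124.7]
S n2o [567.2 -86.4]
S n2i [589.4 -89.4]
S far_o [594.9 100.7]
S far_i [621.4  96.9]
T cap_o [ 540.7 -230.4]
T cap_i [ 567.4 -232.9]
T cap_e_i [ 571.5 -193.6]
T cap_e_o [ 544.7 -191.7]
T n1i [ 580.8 -124.8]
T n2i [587.2 -85.8]
T far_i [614.5  99.7]
T far_o [588.4 103.6]
[[-0.     0.968  0.252]
 [ 0.002  0.252 -0.968]
 [-1.     0.    -0.002]]
```

Call:
arm_command --motion '[{"offset": [-0.05, 0, 0], "turn": [-0.047, 0, 0]}, {"offset": [-0.05, 0, 0], "turn": [-0.047, 0, 0]}, {"offset": [-0.05, 0, 0], "turn": [-0.047, 0, 0]}, {"offset": [-0.05, 0, 0], "turn": [-0.047, 0, 0]}, {"offset": [-0.05, 0, 0], "turn": [-0.047, 0, 0]}, {"offset": [-0.05, 0, 0], "turn": [-0.047, 0, 0]}, {"offset": [-0.05, 0, 0], "turn": [-0.047, 0, 0]}, {"offset": [-0.05, 0, 0], "turn": [-0.047, 0, 0]}, {"offset": [0, 0, 0], "turn": [0, 0, 0]}]' --jaw -1 --grip_force 20

```text
time: 1.0
tool_pos: [157.1, -601.4, 306.2]
orientation: [0.098, 1.572, -0.076]
ft_force: [-0.3, -0.3, -0.6]
grip_width: 0.1
```

```bash
cat >> h.py <<'E'
def go(target,yaw=-7.8):
    from workcell import ctrl
    s=ctrl.get_state();R=cv2.Rodrigues(s['orientation'])[0];y=np.radians(yaw)
    z=np.array([np.cos(y),np.sin(y),0]);x=np.array([0,0,-1.]);G=np.c_[x,np.cross(z,x),z]
    d=R.T@(np.array(target)-s['tool_pos'])/200
    print('t',round(s['time'],2),'pos',s['tool_pos'].round(1),'F',s['ft_force'].round(2),'w',round(s['grip_width'],1))
    print('total offset',d.round(4),'turn',(cv2.Rodrigues(R.T@G)[0].ravel()/np.pi).round(4))
E
python3 -c "from h import *;go((557.6,-213.8,300))"
```

```text
t 1.0 pos [ 157.1 -601.4  306.2] F [-0.34 -0.28 -0.63] w 0.1
total offset [0.0548 2.1478 1.7752] turn [ 0.0079 -0.0011 -0.0044]
```

Call:
arm_command --motion '[{"offset": [0, 0.179, 0.148], "turn": [0, 0, 0]}, {"offset": [0, 0.179, 0.148], "turn": [0, 0, 0]}, {"offset": [0, 0.179, 0.148], "turn": [0, 0, 0]}, {"offset": [0, 0.179, 0.148], "turn": [0, 0, 0]}, {"offset": [0, 0.179, 0.148], "turn": [0, 0, 0]}, {"offset": [0, 0.179, 0.148], "turn": [0, 0, 0]}, {"offset": [0, 0.179, 0.148], "turn": [0, 0, 0]}, {"offset": [0, 0.179, 0.148], "turn": [0, 0, 0]}, {"offset": [0, 0.179, 0.148], "turn": [0, 0, 0]}, {"offset": [0, 0.179, 0.148], "turn": [0, 0, 0]}, {"offset": [0, 0.179, 0.148], "turn": [0, 0, 0]}, {"offset": [0, 0, 0], "turn": [0, 0, 0]}]'

```text
time: 2.2
tool_pos: [542.5, -239.3, 297.8]
orientation: [0.155, 1.578, -0.115]
ft_force: [-0.5, -0.4, -0.6]
grip_width: -0.2
```

```bash
python3 -c "from h import *;go((557.6,-213.8,265))"
```

```text
t 2.2 pos [ 542.5 -239.3  297.8] F [-0.48 -0.37 -0.62] w -0.2
total offset [0.1664 0.1347 0.055 ] turn [-0.0113 -0.0042 -0.0077]
```

Call:
arm_command --motion '[{"offset": [0.06, 0.07, 0.03], "turn": [-0.011, -0.004, -0.008]}, {"offset": [0.06, 0.065, 0.03], "turn": [0, 0, 0]}, {"offset": [0.04, 0, 0], "turn": [0, 0, 0]}, {"offset": [0, 0, 0], "turn": [0, 0, 0]}]'

```text
time: 2.6
tool_pos: [557.9, -212.4, 260.9]
orientation: [0.114, 1.574, -0.115]
ft_force: [0.4, -0.2, 0.3]
grip_width: 0.2
```

```bash
python3 - <<'E'
from h import *
from workcell import ctrl
go((557.6,-213.8,240))
a=[]
for n,(x,y) in(('scene',(225,150)),('top',(290,125))):
    f=ctrl.grab_frame(n);a.append(cv2.resize(f['color'][y:y+100,x:x+130],(0,0),fx=3,fy=3,interpolation=cv2.INTER_CUBIC)[:,:,::-1])
cv2.imwrite('pics/ap.png',np.hstack(a))
E
```

```text
t 2.6 pos [ 557.9 -212.4  260.9] F [ 0.44 -0.23  0.29] w 0.2
total offset [ 0.1046 -0.0072  0.    ] turn [-0.003  -0.0018  0.0002]
```

View pics/ap.png

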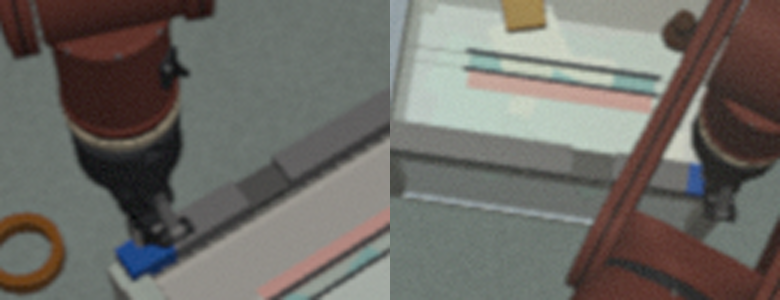

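The fingertips are above the blue cap. The scene half shows them at about (155,235), just over the cap, and the top half agrees. I'll go down.

Call:
arm_command --motion '[{"offset": [0.025, 0, 0], "turn": [0, 0, 0]}, {"offset": [0.025, 0, 0], "turn": [0, 0, 0]}, {"offset": [0.025, 0, 0], "turn": [0, 0, 0]}, {"offset": [0, 0, 0], "turn": [0, 0, 0]}]'

```text
time: 3.1
tool_pos: [557.9, -216.3, 248.0]
orientation: [0.116, 1.569, -0.121]
ft_force: [-1.4, 0.4, -0.5]
grip_width: -0.2
```

Call:
arm_command --motion '[{"offset": [0.008, 0, 0], "turn": [0, 0, 0]}, {"offset": [0.008, 0, 0], "turn": [0, 0, 0]}, {"offset": [0.008, 0, 0], "turn": [0, 0, 0]}]'

```text
time: 3.4
tool_pos: [558.0, -216.7, 243.5]
orientation: [0.117, 1.568, -0.121]
ft_force: [0.1, 0.6, -0.4]
grip_width: 0.2
```

Call:
arm_command --motion '[{"offset": [0.007, 0, 0], "turn": [0, 0, 0]}, {"offset": [0.007, 0, 0], "turn": [0, 0, 0]}]'

```text
time: 3.6
tool_pos: [558.1, -216.6, 240.5]
orientation: [0.116, 1.568, -0.121]
ft_force: [0.3, 0.1, 0.4]
grip_width: -0.1
```

Call:
arm_command --motion '[{"offset": [0.006, 0, 0], "turn": [0, 0, 0]}]'

```text
time: 3.7
tool_pos: [558.2, -216.7, 240.1]
orientation: [0.116, 1.568, -0.121]
ft_force: [-3.3, -0.1, 8.6]
grip_width: 0.2
```

Contact is 8.6 N at z=240.1 on the cap. I'll hold for one row, then sweep lightly along +y.

Call:
arm_command --motion '[{"offset": [0.003, 0, 0], "turn": [0, 0, 0]}, {"offset": [0.003, 0.03, 0], "turn": [0, 0, 0]}, {"offset": [0.003, 0.03, 0], "turn": [0, 0, 0]}, {"offset": [0.003, 0.03, 0], "turn": [0, 0, 0]}]'

```text
time: 4.1
tool_pos: [561.9, -200.3, 240.1]
orientation: [0.114, 1.563, -0.126]
ft_force: [-1.4, -2.3, 4.6]
grip_width: -0.5
```

```bash
python3 -c "from h import *;go((564.9,-160.5,240))"
```

```text
t 4.1 pos [ 561.9 -200.3  240.1] F [-1.35 -2.28  4.6 ] w -0.5
total offset [-0.0012  0.1989 -0.0156] turn [-0.0053  0.0015  0.0025]
```

Call:
arm_command --motion '[{"offset": [0.003, 0.035, -0.003], "turn": [-0.003, 0, 0]}, {"offset": [0.003, 0.035, -0.003], "turn": [-0.002, 0, 0]}, {"offset": [0.003, 0.035, -0.003], "turn": [0, 0, 0]}, {"offset": [0.003, 0.035, -0.003], "turn": [0, 0, 0]}, {"offset": [0.003, 0.035, -0.003], "turn": [0, 0, 0]}]'

```text
time: 4.6
tool_pos: [566.2, -164.6, 240.1]
orientation: [0.094, 1.557, -0.117]
ft_force: [-0.8, -4.0, 5.9]
grip_width: -0.3
```

```bash
python3 -c "from h import *;go((572.4,-105.8,240))"
```

```text
t 4.6 pos [ 566.2 -164.6  240.1] F [-0.8  -4.04  5.95] w -0.3
total offset [-0.0035  0.2954 -0.0083] turn [0.0006 0.0039 0.0044]
```

The finger is on the plain part with about 6 N. The force stayed positive through the sweep, so I'll keep going towards the notch.

Call:
arm_command --motion '[{"offset": [0.003, 0.035, -0.001], "turn": [0, 0.002, 0.002]}, {"offset": [0.003, 0.035, -0.001], "turn": [0, 0.002, 0.002]}, {"offset": [0.003, 0.035, -0.001], "turn": [0, 0, 0]}, {"offset": [0.003, 0.035, -0.001], "turn": [0, 0, 0]}, {"offset": [0.003, 0.03, -0.001], "turn": [0, 0, 0]}]'

```text
time: 5.1
tool_pos: [571.4, -129.1, 240.1]
orientation: [0.098, 1.563, -0.108]
ft_force: [-0.8, -3.0, 4.7]
grip_width: 0.2
```

Call:
arm_command --motion '[{"offset": [0.003, 0.02, 0], "turn": [0, 0, 0]}, {"offset": [0.003, 0.02, 0], "turn": [0, 0, 0]}, {"offset": [0.003, 0.02, 0], "turn": [0, 0, 0]}]'

```text
time: 5.4
tool_pos: [573.7, -115.9, 239.7]
orientation: [0.094, 1.561, -0.107]
ft_force: [0.5, -0.3, 0.2]
grip_width: 0.2
```

```bash
python3 -c "from h import *;go((572.4,-105.8,240))"
```

```text
t 5.4 pos [ 573.7 -115.9  239.7] F [ 0.49 -0.34  0.16] w 0.2
total offset [-0.0022  0.0491 -0.013 ] turn [0.0025 0.0026 0.0025]
```

The force dropped to about 0 and z began to fall at y≈-116, so that is the notch, as in the picture. I'll centre over it and then press.

Call:
arm_command --motion '[{"offset": [0, 0.025, -0.005], "turn": [0.001, 0.001, 0.001]}, {"offset": [0, 0.02, -0.005], "turn": [0, 0, 0]}, {"offset": [0, 0, 0], "turn": [0, 0, 0]}, {"offset": [0.015, 0, 0], "turn": [0, 0, 0]}, {"offset": [0.015, 0, 0], "turn": [0, 0, 0]}]'

```text
time: 5.9
tool_pos: [571.4, -101.9, 230.5]
orientation: [0.101, 1.569, -0.101]
ft_force: [-2.0, 0.5, 4.5]
grip_width: 0.0
```

```bash
python3 -c "from h import *;go((572.4,-105.8,232))"
```

```text
t 5.9 pos [ 571.4 -101.9  230.5] F [-1.97  0.46  4.52] w 0.0
total offset [-0.0075 -0.0186  0.0074] turn [ 0.0024 -0.0002  0.0001]
```

The tip is at z=230.5 with 4.5 N, the force given for the key. I'll keep pressing to the stop.

Call:
arm_command --motion '[{"offset": [0.009, -0.003, 0], "turn": [0, 0, 0]}, {"offset": [0.009, -0.003, 0], "turn": [0, 0, 0]}, {"offset": [0.009, 0, 0], "turn": [0, 0, 0]}]'

```text
time: 6.2
tool_pos: [571.5, -102.2, 225.6]
orientation: [0.102, 1.568, -0.099]
ft_force: [-2.1, 1.4, 4.9]
grip_width: -0.2
```

Call:
arm_command --motion '[{"offset": [0.009, 0, 0], "turn": [0, 0, 0]}, {"offset": [0.009, 0, 0], "turn": [0, 0, 0]}, {"offset": [0.009, 0, 0], "turn": [0, 0, 0]}]'

```text
time: 6.5
tool_pos: [571.5, -102.2, 224.9]
orientation: [0.102, 1.567, -0.099]
ft_force: [-5.6, 3.1, 12.9]
grip_width: -0.0
```

It's on the hard stop: z=224.9, force up to 12.9 N. Next I retract and check.

Call:
arm_command --motion '[{"offset": [0, 0, 0], "turn": [0, 0, 0]}, {"offset": [-0.02, 0, 0], "turn": [0, 0, 0]}, {"offset": [-0.04, 0, 0], "turn": [0, 0, 0]}, {"offset": [-0.1, 0, 0], "turn": [0, 0, 0]}, {"offset": [-0.2, 0, 0], "turn": [0, 0, 0]}, {"offset": [-0.2, 0, 0], "turn": [0, 0, 0]}, {"offset": [0, 0, -0.2], "turn": [0, 0, 0]}, {"offset": [0, 0, -0.2], "turn": [0, 0, 0]}, {"offset": [0, 0, -0.2], "turn": [0, 0, 0]}, {"offset": [0, 0, 0], "turn": [0, 0, 0]}, {"offset": [0, 0, 0], "turn": [0, 0, 0]}]'

```text
time: 7.6
tool_pos: [448.8, -89.7, 341.1]
orientation: [0.101, 1.569, -0.105]
ft_force: [1.1, 0.3, 0.1]
grip_width: 0.1
```

```bash
python3 - <<'E'
from h import *
from workcell import ctrl
go((572.4,-105.8,232))
f=ctrl.grab_frame('scene');g=ctrl.grab_frame('top')
cv2.imwrite('pics/end.png',np.hstack([cv2.resize(h,(0,0),fx=2,fy=2) for h in(f['color'][70:390,160:360,::-1],g['color'][70:390,280:480,::-1])])[:600])
cv2.imwrite('pics/endfull.png',f['color'][:,:,::-1])
E
```

```text
t 7.6 pos [448.8 -89.7 341.1] F [1.13 0.33 0.13] w 0.1
total offset [0.545  0.0024 0.6236] turn [ 0.0015 -0.0002  0.0008]
```

View pics/endfull.png

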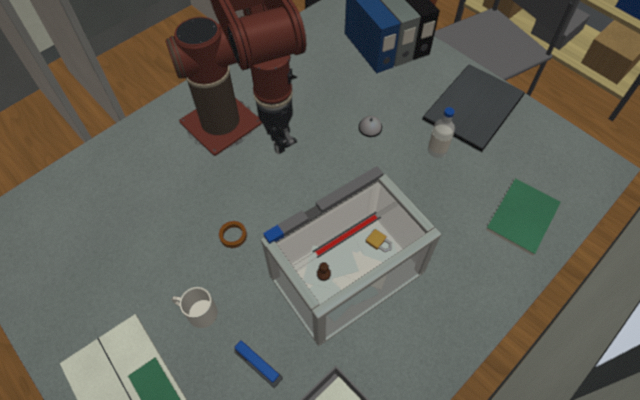

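The red shutter now covers the slot, at about (348,235). All the bystanders are where they were and the gripper is clear of everything. I'm handing the job in.

```bash
python3 -c "
from workcell import ctrl
print(ctrl.finish_job())"
```

```text
the job is handed in; nothing more can be done
None
```

The key is fully down and the ballot box is locked. I handed the job in at about 8 s of the 72 s; no verdict was given.

- **Cap:** the shut fingertips touched the blue cap at z ≈ 240 mm with 8.6 N.
- **Sweep:** they ran along the plain rim at about 5–6 N. Force was read only at the end of each move call, and contact showed every time.
- **Notch:** at y ≈ -116 mm the force dropped to about 0 and z began to fall, which agrees with where the pictures showed the notch.
- **Key:** it moved at about 4.5 N and reached the hard stop at z = 224.9 mm, 15 mm below the rim's top. I pressed to 12.9 N there.

**Last checks:** after the retreat the scene picture shows the red shutter across the slot and the gripper clear of everything. By eye, the bystanders stand where they did at the start; I did not measure their positions again. The wrist force was about 1 N, which is within its noise. No check failed or disagreed.

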